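# Let the golf balls into the lever-lid box

## Task

Two golf balls wait on the wire track, held back by the flap of the wooden box's lid. Press the orange lever pad down with the fingers so that the lid lifts, keep it down until both balls have rolled into the box, then ease the lever back up so that the lid comes down gently and shuts without slamming, and move clear. Do not touch the balls, grasp nothing, and leave everything else on the desk where it stands.

Things in the scene. Friction and masses are not known exactly. Their poses are not given: they have to be found in the camera images.
- ball_box: Fixed oak box, 150 x 150 mm, 106 mm high with its lid shut; inner floor at 9 mm, walls 5 mm. Origin: centre of its underside, on the desk. Its y axis points from the lever (at -y) over the box to the wire track (at +y); z is up; yaw within 0.45 rad of the robot's frame. A steel linkage runs along its +x side (x = 80 to 90 mm).
- track_end (a point): Outer, upper end of the wire track, at (0, 250, 112) mm from the box's origin. The track, 60 mm wide, slopes down from there to the inlet in the box's wall at y = 75 mm, 52 mm high, below the lid's flap. Its end wires stand 123 mm high.
- lever_pad (a point): Middle of the top face of the orange lever pad (54 mm along the box's x, 42 mm along y, 6 mm thick), at (0, -189, 85) mm from the box's origin when at rest. Nothing stands above it; the box and lid stay over 80 mm away in +y. Pressed, it sinks almost straight down (under 4 mm sideways) by 43 mm to its stop, tilting from 0.25 rad one way to 0.25 rad the other.
- lever: The lever: orange pad, 88 mm steel arm and crank in one piece, turning about an axis along the box's x. Origin on that pivot, at (0, -105, 60) mm from the box's origin. Pressing the pad takes about 3 to 8 N, growing with depth. It does not latch: the pad follows the fingers up; let go, it springs up and the lid slams.
- lid (a joint): Angle of the milky clear lid in rad: 0 shut, 0.75 fully open (lever at its stop), about 17 rad per metre of pad travel. Hinged on the lever side of the box (y = -75 mm, 102 mm high). Its white flap holds the balls back until the lid is above about 0.3 rad. Gently means below 1.5 rad/s on the way down.
- lid_edge (a point): Middle of the lid's free upper edge over the track, at (0, 82, 106) mm from the box's origin when shut; it rises to about 0.21 m. The white flap, 32 mm deep, hangs below it.
- ball_1_center (a point): Centre of the first golf ball (white, 42.7 mm across, 46 g), which leans on the flap, about 80 mm above the desk. In the box its centre is about 30 mm above the desk.
- ball_2_center (a point): Centre of the second golf ball, just behind the first on the track, about 89 mm above the desk. It rolls in by itself after the first, within about 2 s of the lid's opening.
- mug: White mug, 80 mm across, 90 mm high, on the desk near the lever, about 135 mm beside the pad. Origin under its centre. To be left alone.
- succulent: Small blue pot with a green succulent, 66 mm across, 90 mm high, beside the box on the robot's side. Origin under its centre. To be left alone.
- pen_cup: Grey cup with pens, 72 mm across, 150 mm high, beside the track on the far side. Origin under its centre. To be left alone.
- laptop: Open aluminium laptop, 220 x 310 mm, 210 mm high, at the right of the desk. Origin under its base's centre. To be left alone.
- notebooks: Grey notebook with a paper pad and a pen on top, 150 x 210 mm, 36 mm high, at the left of the desk. Origin under its centre. To be left alone.
- vase: Glass vase with twigs, 84 mm across, 215 mm high, at the left of the desk. Origin under its centre. To be left alone.

How it is judged:
On the way, in this order (a step that is already met when the one before it is completed fails the run):
1. both balls are in the box while the fingers hold the lever down and the lid open (above 0.3 rad) (z of ball_1_center in the frame of ball_box between 0.01 and 0.05 m and y of ball_1_center in the frame of ball_box between -0.07 and 0.07 m and x of ball_1_center in the frame of ball_box between -0.07 and 0.07 m and z of ball_2_center in the frame of ball_box between 0.01 and 0.05 m and y of ball_2_center in the frame of ball_box between -0.07 and 0.07 m and x of ball_2_center in the frame of ball_box between -0.07 and 0.07 m and value of joint lid above 0.3 rad and contact force between the fingers and lever above 0.5 N), for 0.2 s.
2. the lid is eased shut (below 0.03 rad) (value of joint lid below 0.03 rad), for 0.2 s.
At the end, for the whole second after the job is handed in: Both balls lie in the box (centres within its walls and below 50 mm), the lid is shut (under 0.03 rad), and the other things on the desk stand still where they were (z of ball_1_center in the frame of ball_box between 0.01 and 0.05 m and y of ball_1_center in the frame of ball_box between -0.07 and 0.07 m and x of ball_1_center in the frame of ball_box between -0.07 and 0.07 m and z of ball_2_center in the frame of ball_box between 0.01 and 0.05 m and y of ball_2_center in the frame of ball_box between -0.07 and 0.07 m and x of ball_2_center in the frame of ball_box between -0.07 and 0.07 m and value of joint lid below 0.03 rad and linear speed of each of mug, succulent, pen_cup, laptop, notebooks, vase below 0.02 m/s); the robot touches nothing.
It fails at once if the lid comes down faster than 1.5 rad/s: it slams (velocity of joint lid below -1.5 rad/s).
It fails at once if a ball is touched by the gripper (contact force between any of the arm, the fingers and ball_1 above 0.3 N or contact force between any of the arm, the fingers and ball_2 above 0.3 N).
It fails at once if a ball is lifted off its track or leaves the box and track (height (world z) of any of ball_1_center, ball_2_center above 0.13 m or horizontal distance between any of ball_1_center, ball_2_center and ball_box above 0.26 m).
It fails at once if something else on the desk is shifted by more than 20 mm or tipped (distance of any of mug, succulent, pen_cup, laptop, notebooks, vase from where it was at the start of the episode above 0.02 m or angle between any of mug, succulent, pen_cup, laptop, notebooks, vase's own z axis and vertical above 0.3 rad).
It also fails if it takes over 35 s, if anything falls off the work surface, if the arm or the gripper's body presses on something with over 40 N, if the wrist force passes 120 N, or if a joint passes its speed limit or range.

## Robot

A 7-joint arm with a two-finger parallel gripper is mounted at the origin on the work surface. World frame = base frame: x ahead of the robot, y to its left, z up, the work surface at z = 0. Lengths are in m, angles in rad, forces in N, time in s.
With the tool pointing down it reaches from about 0.35 to 0.9 m from the base axis. Payload 7.2 kg.
Tool frame: the origin (TCP) lies at the very end of the fingers, on their centre line; the grasp point (between the pads) lies 19 mm behind it; z points along the fingers, y is the line along which they close (so a half turn about z gives the same grasp; the last joint's range is limited). The gripper opens to 88 mm and grips with 3 to 60 N. Pads are 20 mm wide; open, the fingers measure 115 mm over their backs; the gripper's body (75 mm by 178 mm) begins 61 mm behind the grasp point.
Start: joints at [-1.356, 0.411, -0.013, 1.596, 0.006, 1.134, -0.082], TCP at [0.174, 0.6, 0.191] pointing down, gripper open.
Joint ranges: [-2.95, 2.95], [-0.29, 1.99], [-1.47, 1.44], [0.14, 2.54], [-1.03, 4.17], [0.13, 1.85], [-2.86, 2.86]. Speed limits (rad/s): [2.39, 2.39, 3.01, 3.01, 3.14, 3.14, 3.14].

## Interface

Orientations are given as a unit quaternion [w, x, y, z].
In Python, from station import manip, camera, camera_info, workorder gives the robot as it stands.
- The arm moves only by the tool jog_arm, never from a script. Its argument "targets" is a list that holds one entry, the list of rows, each a list of 7 numbers: the shift along the tool's x, y, z in mm, then the turn, a rotation vector about the tool's x, y, z in rad, then the opening, from 0 (shut) to 1 (fully open). In form: [[[tx, ty, tz, wx, wy, wz, fingers], ...]]. A call has 1 to 5 rows; each row is the pose to reach, as a shift and turn from the pose commanded when the call began, along the tool's axes at that moment; what a row does not reach only later rows make up. A row lasts 1/10 s, in which the tool goes at most 50 mm and 8.59 degrees, less where a joint would pass 70% of its speed; a pose out of reach is approached as far as the arm can. A call with a gripper value outside its range is refused whole. The fingers move at their own pace and stop on an object; "force" is the grip in N (left out, the last holds). Time passes only in rows, so rows that repeat a pose let the fingers close. It gives the time, the measured TCP pose, the force, the opening and the grip force at its end, in the units of the state.
- manip.read_state(): the state, without advancing time (a new reading comes with each control period).
- camera(name): name is "scene" or "top" or "wrist"; returns the picture (420x560x3 uint8, red, green, blue); there is no depth.
- camera_info(name): a dict with "mtx" (3x3 intrinsics, pixels), "R" (3x3) and "t" (3): a world point X has camera coordinates R X + t. Camera axes: x right, y down, z forward; pixel columns grow to the right and rows downward; lengths in m; the calibration is good to about 2 mm. The wrist camera is an equidistant fisheye: a pixel r from the principal point sees the ray r / f radians off the axis. A picture is of the moment at which its call begins: read the wrist's pose just before it. camera_info takes no time and is no camera call; for the wrist camera it gives the pose at the moment of the call.
- workorder.finish_job(): hands the job in; it is judged then, once.
The state is a dict: "time_s": time; "q": joint angles; "qd": joint speeds; "joint_efforts": joint torques, N m; "position": TCP position; "tool_rot": TCP orientation; "contact_force": force on the tool from outside, world axes, zero at the start; "wrist_torque": the same for the moment, N m; "finger_gap": finger opening in m; "finger_force": force on a finger pad.
Only numpy, scipy, OpenCV 4.12 (cv2) and the standard library are available. Lean on these libraries where they do the work, as an engineer would, in place of code of your own. Each camera call takes 0.05 s, during which the arm holds its last target. There are 200 camera calls.

## Working session

There is one attempt and no reset: what is moved stays moved. The work goes in short steps, Python scripts to look and compute and a tool call to move; the robot and the scene stay as the last step left them, time stands still between calls to the robot, and variables do not carry over. Pictures are saved under pics/ and viewed, at most 10 in all, crops included, and the job is handed in when it is done.

Besides the shell and the picture viewer there is one more tool, called after "Request:" by a JSON object that holds its "fn" and its "kwargs", one argument or row to a line. jog_arm: Moves the arm, as the interface text tells. Its arguments: {"type":"object","properties":{"targets":{"type":"array"},"force":{"type":"number"}},"required":["targets"]}

```bash
ls; mkdir -p pics
python3 - <<'E'
from station import manip,camera,camera_info
import cv2
s=manip.read_state();print({k:s[k] for k in('time_s','position','tool_rot','contact_force','finger_gap')})
for n in('scene','top'):
    cv2.imwrite(f'pics/{n}0.png',camera(n)[:,:,::-1]);i=camera_info(n);print(n,i)
E
```

```text
pics
{'time_s': 0.0, 'position': array([0.17425   , 0.59964956, 0.19013625]), 'tool_rot': array([-6.84157265e-05,  1.40889851e-01,  9.90024976e-01, -7.70124683e-04]), 'contact_force': array([-0.31961253, -0.72641735, -0.72665536]), 'finger_gap': 0.087714720968112}
scene {'mtx': array([[504.16067721,   0.        , 292.86687199],
       [  0.        , 504.16067721, 209.76630389],
       [  0.        ,   0.        ,   1.        ]]), 'R': array([[-0.44823131,  0.89388546, -0.00758149],
       [ 0.74714027,  0.36996382, -0.55218492],
       [-0.49078519, -0.25317101, -0.83368719]]), 't': array([ 0.27258333, -0.36812952,  1.85588048])}
top {'mtx': array([[394.67486318,   0.        , 278.77601808],
       [  0.        , 394.67486318, 208.90321899],
       [  0.        ,   0.        ,   1.        ]]), 'R': array([[-0.01736697, -0.9998413 ,  0.00396956],
       [-0.9818458 ,  0.01630412, -0.18897884],
       [ 0.18888413, -0.00717949, -0.98197314]]), 't': array([0.00685985, 0.56743206, 1.42284074])}
```

View both.

View pics/top0.png

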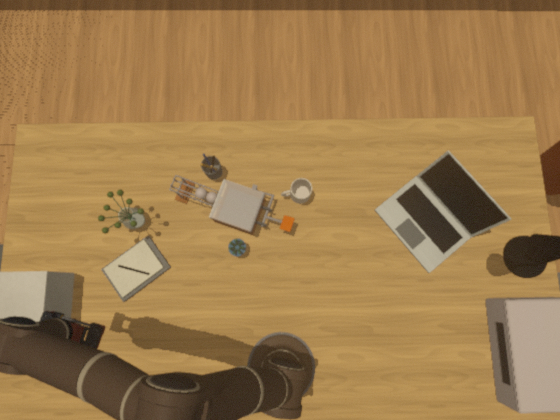

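View pics/scene0.png

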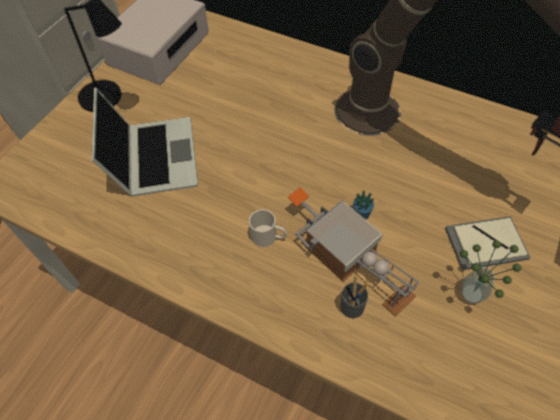

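The top view shows the orange pad at (288,224), the box at (238,205), the balls near (205,195) and the mug at (302,190). In the scene view the pad is at (298,197) and the balls are near (375,263). Next I triangulate the pad and estimate the yaw.

```bash
cat > h.py <<'E'
import numpy as np,cv2
from station import manip,camera,camera_info
from scipy.spatial.transform import Rotation as Ro
def P(n):
    i=camera_info(n);return i['mtx']@np.c_[i['R'],i['t']]
def onplane(n,uv,z):
    p=P(n);A=np.c_[p[:,0],p[:,1],-np.array([*uv,1.])]
    return np.r_[np.linalg.solve(A,-(p[:,2]*z+p[:,3]))[:2],z]
def tri(a,b):
    X=cv2.triangulatePoints(P('top'),P('scene'),np.array(a,float),np.array(b,float)).ravel();return X[:3]/X[3]
def orange(img,c,r=30):
    h=cv2.cvtColor(img,cv2.COLOR_RGB2HSV);m=cv2.inRange(h,(3,200,120),(13,255,255))
    k=np.zeros_like(m);cv2.circle(k,c,r,255,-1);m&=k
    n,l,s,ce=cv2.connectedComponentsWithStats(m);j=1+s[1:,4].argmax()
    return ce[j],s[j,4],(l==j).astype(np.uint8)
def tool():
    s=manip.read_state();q=s['tool_rot'];return np.array(s['position']),Ro.from_quat(np.r_[q[1:],q[0]])
E
python3 - <<'E'
from h import *
c={}
for n,g in(('top',(288,224)),('scene',(298,197))):
    im=cv2.imread(f'pics/{n}0.png')[:,:,::-1].copy()
    c[n],a,m=orange(im,g);print(n,c[n],a)
    if n=='top': r=cv2.minAreaRect(np.argwhere(m)[:,::-1].astype(np.float32));print(r)
pad=tri(c['top'],c['scene']);print('pad',pad,onplane('top',c['top'],.085),onplane('scene',c['scene'],.085))
a=cv2.resize(cv2.imread('pics/top0.png')[150:260,160:330],None,fx=4.5,fy=4.5,interpolation=2)
cv2.imwrite('pics/topc.png',a)
E
```

```text
top [288.4 229.2] 5
((288.5, 229.50001525878906), (2.236067771911621, 2.236067771911621), 26.56505012512207)
scene [298.27358491 196.69811321] 106
pad [ 0.49162477 -0.03830153  0.04710716] [ 0.48598868 -0.03615341  0.085     ] [ 0.51562224 -0.02720485  0.085     ]
```

View pics/topc.png

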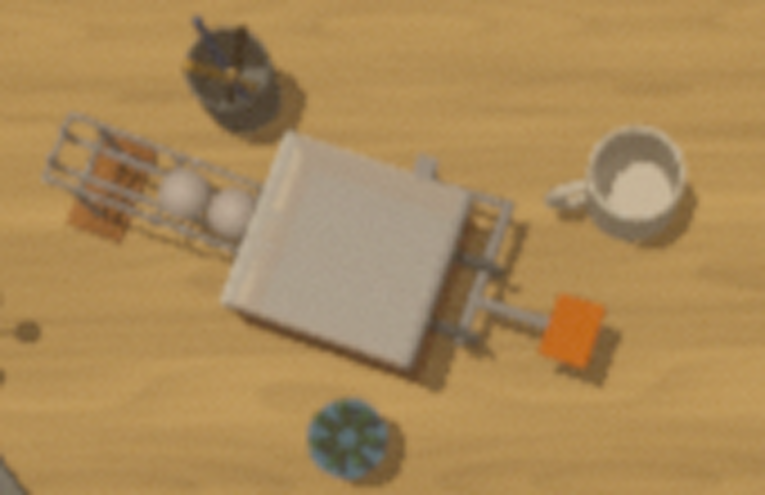

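The crop shows the pad at about (573,331), which is full-image (287,224), the lid corners, and the balls at (183,193) and (231,214). The mug is clear of the pad on the far side. The orange mask was too strict, so I'll loosen it.

```bash
sed -i 's/(3,200,120)/(3,150,100)/;s/(13,255,255)/(13,255,255)/' h.py
python3 - <<'E'
from h import *
c={}
for n,g in(('top',(288,224)),('scene',(298,197))):
    im=cv2.imread(f'pics/{n}0.png')[:,:,::-1].copy()
    print(cv2.cvtColor(im,cv2.COLOR_RGB2HSV)[g[1],g[0]])
    c[n],a,m=orange(im,g,18);r=cv2.minAreaRect(np.argwhere(m)[:,::-1].astype(np.float32));print(n,c[n],a,r)
pad=tri(c['top'],c['scene']);print('pad',pad,onplane('top',c['top'],.085),onplane('scene',c['scene'],.085))
f=lambda u,v:(160+(u+.5)/4.5-.5,150+(v+.5)/4.5-.5)
b2,b1=onplane('top',f(183,193),.089),onplane('top',f(231,214),.080)
L=[onplane('top',f(*p),.106) for p in((292,132),(470,192),(412,372),(224,303))]
print('balls',b1,b2);print('lid',np.round(L,3),np.mean(L,0))
p=onplane('top',c['top'],.085)
for v in(b1-p,b2-p,L[0]-L[1],L[3]-L[2]):print('yaw',np.arctan2(-v[0],v[1]))
print('mug',onplane('top',f(636,184),.09))
pos,R=tool();print(pos,R.as_matrix().round(3))
E
```

```text
[ 14 217 193]
top [282.2 222. ] 5 ((282.1470947265625, 222.08824157714844), (4.123105525970459, 0.7276068925857544), 75.96376037597656)
[ 11 204 180]
scene [297.93777778 196.34666667] 225 ((297.7500305175781, 196.25001525878906), (14.142135620117188, 16.26345443725586), 45.0)
pad [ 0.51547389 -0.02241032  0.08854937] [ 0.51278417 -0.01417132  0.085     ] [ 0.51490274 -0.02870405  0.085     ]
balls [0.6107852  0.24716987 0.08      ] [0.62698391 0.28512811 0.089     ]
lid [[0.672 0.194 0.106]
 [0.62  0.05  0.106]
 [0.474 0.098 0.106]
 [0.532 0.247 0.106]] [0.57469991 0.14728559 0.106     ]
yaw -0.35876426196203726
yaw -0.3645067101263805
yaw -0.34899014967096487
yaw -0.36939255694421597
mug [ 0.62822315 -0.08536151  0.09      ]
[0.17430985 0.59973081 0.19022296] [[-0.96   0.279 -0.   ]
 [ 0.279  0.96  -0.001]
 [-0.    -0.001 -1.   ]]
```

```bash
sed -i 's/(13,255,255)/(16,255,255)/;s/(3,150,100)/(3,190,100)/' h.py
python3 - <<'E'
from h import *
c={}
for n,g in(('top',(288,224)),('scene',(298,197))):
    im=cv2.imread(f'pics/{n}0.png')[:,:,::-1].copy()
    c[n],a,m=orange(im,g,18);print(n,c[n],a)
p=tri(c['top'],c['scene']);print('pad',p,onplane('top',c['top'],.085),onplane('scene',c['scene'],.085))
b=np.array([[0.6108,0.2472],[.6270,.2851],[.5747,.1473]])
for q in b:v=q-p[:2];print('yaw',np.arctan2(-v[0],v[1]))
E
```

```text
top [286.79285714 223.11428571] 140
scene [297.82080925 196.45086705] 173
pad [ 0.50987293 -0.03135456  0.0762882 ] [ 0.50840386 -0.03079819  0.085     ] [ 0.51540932 -0.02885194  0.085     ]
yaw -0.34761162776846494
yaw -0.3544879832456726
yaw -0.3480874841405478
```

Pad is at about (0.511, -0.030, 0.085) with box yaw about -0.35. The plan is closed fingers, tool y along the box's x, approaching from above.

Request:
{"fn": "jog_arm", "kwargs": {
  "targets": [
    [[-15, -15, -20, 0, 0, 0.06, 0], [-45, -45, -45, 0, 0, 0.18, 0], [-78, -80, -65, 0, 0, 0.32, 0], [-112, -115, -75, 0, 0, 0.46, 0], [-147, -150, -75, 0, 0, 0.6, 0]]
  ]
}}

```text
time_s: 0.6
position: [0.2739, 0.4152, 0.2673]
tool_rot: [-0.0, 0.43, 0.903, 0.001]
contact_force: [0.2, 0.2, 0.9]
finger_gap: 0.0514
finger_force: 0.0
```

```bash
cat > go.py <<'E'
from h import *
import sys
# tool-frame shift (mm) and turn to world target x,y,z with tool y at the given yaw, pointing down
x,y,z,a=map(float,sys.argv[1:5]);p,R=tool()
ty=np.array([np.cos(a),np.sin(a),0]);tz=np.array([0,0,-1.]);T=Ro.from_matrix(np.c_[np.cross(ty,tz),ty,tz])
s=manip.read_state();print('t',s['time_s'],p.round(4),'F',s['contact_force'].round(1),'gap',s['finger_gap'])
print('shift',(R.inv().apply(np.array([x,y,z])-p)*1000).round(1),'turn',(R.inv()*T).as_rotvec().round(3))
E
python3 go.py 0.511 -0.030 0.25 -0.35
```

```text
t 0.6 [0.2739 0.4152 0.2673] F [0.2 0.2 0.9] gap 0.05138907462594208
shift [-495.   -96.9   16.4] turn [ 1.000e-03 -2.000e-03  1.033e+00]
```

Request:
{"fn": "jog_arm", "kwargs": {
  "targets": [
    [[-45, -9, 0, 0, 0, 0.14, 0], [-90, -18, 0, 0, 0, 0.28, 0], [-135, -27, 0, 0, 0, 0.42, 0], [-180, -36, 0, 0, 0, 0.56, 0], [-225, -45, 5, 0, 0, 0.7, 0]]
  ]
}}

```text
time_s: 1.1
position: [0.3819, 0.2122, 0.2613]
tool_rot: [-0.0, 0.713, 0.701, 0.001]
contact_force: [0.2, -0.0, -0.0]
finger_gap: 0.011
finger_force: 0.0
```

```bash
python3 go.py 0.511 -0.030 0.2 -0.35
```

```text
t 1.1 [0.3819 0.2122 0.2613] F [ 0.2 -0.  -0. ] gap 0.011007285048832726
shift [-240.   133.4   61.1] turn [ 0.    -0.001  0.332]
```

Request:
{"fn": "jog_arm", "kwargs": {
  "targets": [
    [[-45, 25, 0, 0, 0, 0.1, 0], [-90, 50, 0, 0, 0, 0.2, 0], [-135, 75, 10, 0, 0, 0.28, 0], [-175, 97, 25, 0, 0, 0.33, 0], [-205, 114, 40, 0, 0, 0.33, 0]]
  ]
}}

```text
time_s: 1.6
position: [0.4936, 0.0047, 0.2208]
tool_rot: [0.0, 0.818, 0.575, 0.001]
contact_force: [0.0, 1.1, 0.2]
finger_gap: 0.0003
finger_force: 0.0
```

```bash
python3 go.py 0.511 -0.030 0.15 -0.35
```

```text
t 1.6 [0.4936 0.0047 0.2208] F [0.  1.1 0.2] gap 0.0003016952286296089
shift [-26.8  28.   70.9] turn [ 0.001 -0.     0.005]
```

Request:
{"fn": "jog_arm", "kwargs": {
  "targets": [
    [[-15, 15, 20, 0, 0, 0, 0], [-25, 26, 45, 0, 0, 0, 0], [-27, 28, 65, 0, 0, 0.005, 0], [-27, 28, 71, 0, 0, 0.005, 0], [-27, 28, 71, 0, 0, 0.005, 0]]
  ]
}}

```text
time_s: 2.1
position: [0.5093, -0.0271, 0.1492]
tool_rot: [-0.0, 0.819, 0.574, -0.001]
contact_force: [-0.0, -0.1, 0.4]
finger_gap: 0.0008
finger_force: 0.0
```

```bash
python3 go.py 0.511 -0.030 0.1 -0.35
python3 - <<'E'
from h import *
i=camera_info('wrist');w=camera('wrist')
cv2.imwrite('pics/w1.png',w[:,:,::-1])
K=i['mtx'];h=cv2.cvtColor(w,cv2.COLOR_RGB2HSV);m=cv2.inRange(h,(3,190,80),(16,255,255))
n,l,s,ce=cv2.connectedComponentsWithStats(m);j=1+s[1:,4].argmax();print(ce[j],s[j])
def ray(uv):
    d=np.array([uv[0]-K[0,2],uv[1]-K[1,2]]);r=np.hypot(*d);t=r/K[0,0]
    return i['R'].T@np.r_[np.sin(t)*d/r,np.cos(t)]
C=-i['R'].T@i['t'];
for uv in[ce[j],(s[j,0],s[j,1]),(s[j,0]+s[j,2],s[j,1]+s[j,3])]:
    d=ray(uv);print(C+d*(.085-C[2])/d[2])
b=cv2.boxPoints(cv2.minAreaRect(np.argwhere(l==j)[:,::-1].astype(np.float32)))
Q=np.array([C+ray(u)*(.085-C[2])/ray(u)[2] for u in b]);print(Q.round(4),Q.mean(0))
E
```

```text
t 2.1 [ 0.5093 -0.0271  0.1492] F [-0.  -0.1  0.4] gap 0.000842111559559666
shift [-2.1  2.7 49.2] turn [-0.002  0.001  0.003]
[284.0308642  210.05782976] [ 253  186   64   49 3078]
[ 0.51217163 -0.02918358  0.085     ]
[ 0.49536217 -0.00156275  0.085     ]
[ 0.53104404 -0.05938987  0.085     ]
[[ 0.4954 -0.0016  0.085 ]
 [ 0.5434 -0.0189  0.085 ]
 [ 0.5305 -0.0582  0.085 ]
 [ 0.4804 -0.0401  0.085 ]] [ 0.51243241 -0.0297004   0.085     ]
```

View pics/w1.png

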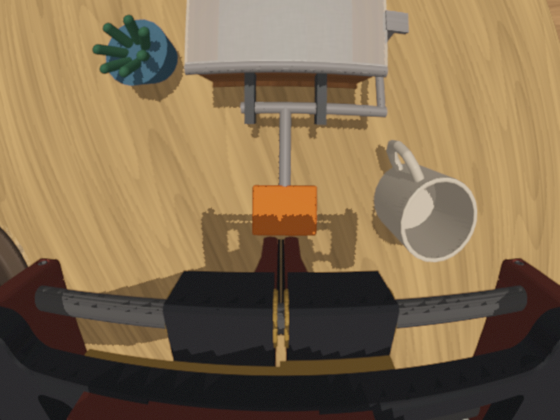

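The wrist view shows the pad at (284,210) just ahead of the fingertips at (282,240), with the mug well clear at (425,215). This confirms the pad at (0.512, -0.030). Now descending.

Request:
{"fn": "jog_arm", "kwargs": {
  "targets": [
    [[-1, 3, 15, 0, 0, 0, 0], [-1, 3, 30, 0, 0, 0, 0], [-1, 3, 42, 0, 0, 0, 0], [-1, 3, 50, 0, 0, 0, 0], [-1, 3, 55, 0, 0, 0, 0]]
  ]
}}

```text
time_s: 2.65
position: [0.5126, -0.0289, 0.0948]
tool_rot: [-0.0, 0.818, 0.575, 0.0]
contact_force: [-0.4, 0.6, 0.1]
finger_gap: 0.0004
finger_force: 0.0
```

Request:
{"fn": "jog_arm", "kwargs": {
  "targets": [
    [[0, 0, 4, 0, 0, 0, 0], [0, 0, 8, 0, 0, 0, 0], [0, 0, 12, 0, 0, 0, 0], [0, 0, 16, 0, 0, 0, 0], [0, 0, 20, 0, 0, 0, 0]]
  ]
}}

```text
time_s: 3.15
position: [0.5126, -0.0293, 0.0747]
tool_rot: [0.0, 0.819, 0.574, 0.0]
contact_force: [-0.1, 0.9, 1.0]
finger_gap: 0.0
finger_force: 0.0
```

Request:
{"fn": "jog_arm", "kwargs": {
  "targets": [
    [[0, 0, 3, 0, 0, 0, 0], [0, 0, 6, 0, 0, 0, 0], [0, 0, 8, 0, 0, 0, 0], [0, 0, 8, 0, 0, 0, 0]]
  ]
}}

```text
time_s: 3.55
position: [0.5124, -0.0293, 0.0667]
tool_rot: [-0.0, 0.819, 0.574, -0.0]
contact_force: [-0.7, -0.4, 0.4]
finger_gap: 0.0004
finger_force: 0.0
```

Run:
```python
from h import *
print(manip.read_state()['contact_force'])
cv2.imwrite('pics/w2.png',camera('wrist')[:,:,::-1])
s=camera('scene')[140:320,230:440,::-1];cv2.imwrite('pics/s2.png',cv2.resize(s,None,fx=3,fy=3))
```

```text
[-0.72860684 -0.4002736   0.44081804]
```

View pics/s2.png

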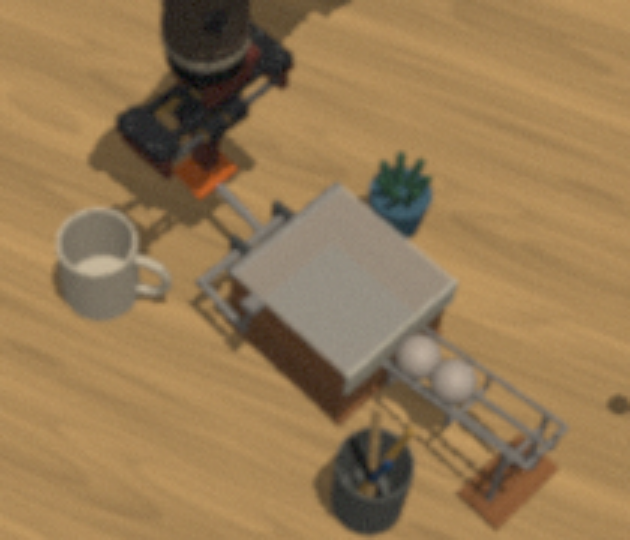

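The scene crop shows the fingers on or near the pad at (205,172), with the balls still waiting at (418,355) and (455,382). It doesn't settle whether the lid has lifted, so I check the wrist view.

View pics/w2.png

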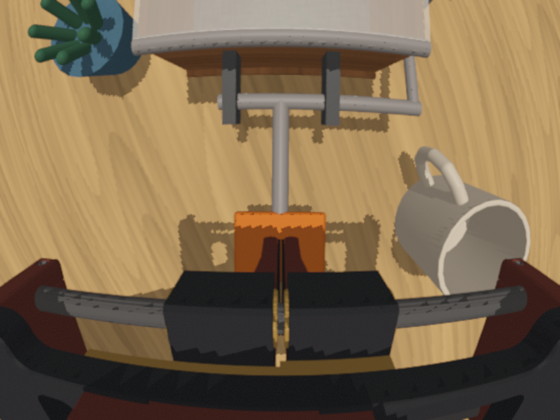

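The wrist view shows the fingertips over the middle of the pad at (282,240). I'll work out the pad's height from its 91 px apparent width at columns 235–325.

Run:
```python
from h import *
i=camera_info('wrist');K=i['mtx'];C=-i['R'].T@i['t'];p,R=tool();print('f',K[0,0],K[:2,2],'C',C,'tcp',p)
def ray(uv):
    d=np.array([uv[0]-K[0,2],uv[1]-K[1,2]]);r=np.hypot(*d);t=r/K[0,0]
    return i['R'].T@np.r_[np.sin(t)*d/r,np.cos(t)]
at=lambda uv,z:C+ray(uv)*(z-C[2])/ray(uv)[2]
for z in(.055,.06,.065,.07,.075,.08,.085,.09):
    a,b=at((234.5,213),z),at((325.5,213),z);print(z,np.linalg.norm(a-b).round(4), a.round(3))
c=i['R']@p+i['t'];th=np.arctan2(np.hypot(c[0],c[1]),c[2]);print('tcp px',K[:2,2]+K[0,0]*th*c[:2]/np.hypot(*c[:2]))
yb=np.array([np.sin(.35),np.cos(.35)]);o=np.array([.512,-.0297])-(-.189)*yb
print('box',o)
```

```text
f 325.19226210127806 [280.49802011 206.54572204] C [0.53773338 0.03863396 0.26044449] tcp [ 0.51254967 -0.02929119  0.06696359]
0.055 0.0603 [ 0.489 -0.008  0.055]
0.06 0.0589 [ 0.49  -0.007  0.06 ]
0.065 0.0574 [ 0.491 -0.006  0.065]
0.07 0.0559 [ 0.492 -0.004  0.07 ]
0.075 0.0544 [ 0.493 -0.003  0.075]
0.08 0.053 [ 0.495 -0.002  0.08 ]
0.085 0.0515 [ 0.496 -0.001  0.085]
0.09 0.05 [0.497 0.    0.09 ]
tcp px [279.52042759 236.44789827]
box [0.57680769 0.14784144]
```

Request:
{"fn": "jog_arm", "kwargs": {
  "targets": [
    [[0, 0, 3, 0, 0, 0, 0], [0, 0, 6, 0, 0, 0, 0], [0, 0, 9, 0, 0, 0, 0], [0, 0, 9, 0, 0, 0, 0]]
  ]
}}

```text
time_s: 4.05
position: [0.5122, -0.0292, 0.0574]
tool_rot: [-0.0, 0.819, 0.574, -0.0]
contact_force: [-0.3, -0.1, 0.7]
finger_gap: 0.0005
finger_force: 0.0
```

Run:
```python
from h import *
print(manip.read_state()['contact_force'])
w=camera('wrist');h=cv2.cvtColor(w,cv2.COLOR_RGB2HSV);m=cv2.inRange(h,(3,190,60),(16,255,255))
n,l,s,ce=cv2.connectedComponentsWithStats(m);print(s[s[1:,4].argmax()+1])
w1=cv2.imread('pics/w1.png')[:,:,::-1];w2=cv2.imread('pics/w2.png')
s=camera('scene')[140:320,230:440,::-1];s0=cv2.imread('pics/scene0.png')[140:320,230:440]
cv2.imwrite('pics/s3.png',cv2.resize(np.hstack([s0[:,:],s]),None,fx=1.9,fy=1.9,interpolation=2))
```

```text
[-0.32348843 -0.08925558  0.69387743]
[ 233  216   95   56 3764]
```

View pics/s3.png

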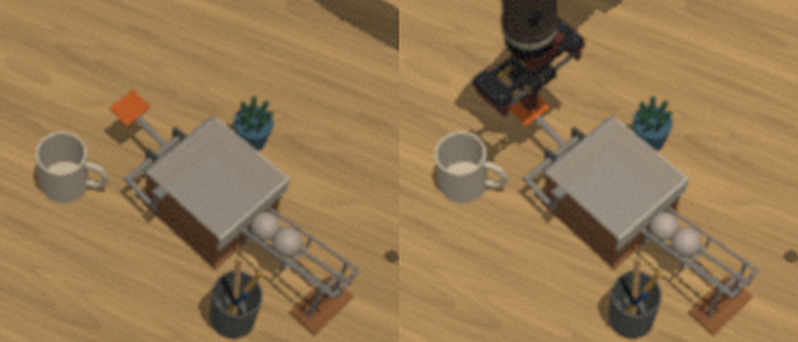

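Run:
```python
from h import *
w=camera('wrist')[:,:,::-1]
s=camera('scene')[165:235,265:335,::-1]
a=cv2.resize(w[190:300,210:350],None,fx=3.4,fy=3.4,interpolation=2);b=cv2.resize(s,(374,374),interpolation=2)
b=b[:,:320];print(a.shape,b.shape);cv2.imwrite('pics/c4.png',np.hstack([a[:374],b]))
```

```text
(374, 476, 3) (374, 320, 3)
```

View pics/c4.png

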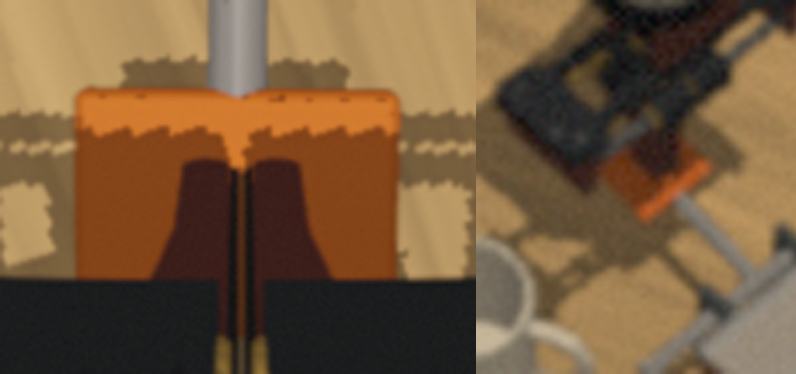

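Crop: the lid is still shut, and the fingertips at row 160 sit over the pad with their shadow just ahead of them. The pad edge height works out to about 75 mm, so contact is only just beginning. I'll go down in small steps and watch the force.

Request:
{"fn": "jog_arm", "kwargs": {
  "targets": [
    [[0, 0, 2, 0, 0, 0, 0], [0, 0, 4, 0, 0, 0, 0], [0, 0, 6, 0, 0, 0, 0], [0, 0, 6, 0, 0, 0, 0]]
  ]
}}

```text
time_s: 4.65
position: [0.5127, -0.0298, 0.052]
tool_rot: [0.0, 0.819, 0.574, 0.0]
contact_force: [-0.0, -1.8, 4.5]
finger_gap: 0.0005
finger_force: 1.8
```

```bash
cat > chk.py <<'E'
from h import *
i=camera_info('wrist');K=i['mtx'];C=-i['R'].T@i['t'];p,_=tool();print('F',manip.read_state()['contact_force'].round(1),p.round(4))
w=camera('wrist');m=cv2.inRange(cv2.cvtColor(w,cv2.COLOR_RGB2HSV),(3,190,60),(16,255,255))
n,l,s,ce=cv2.connectedComponentsWithStats(m);x,y,W,H,_=s[s[1:,4].argmax()+1];print(x,y,W,H)
def ray(u,v):
    d=np.array([u-K[0,2],v-K[1,2]]);r=np.hypot(*d);t=r/K[0,0];q=i['R'].T@np.r_[np.sin(t)*d/r,np.cos(t)];return q/-q[2]
d=np.linalg.norm(ray(x-.5,y+3)-ray(x+W-.5,y+3));print('pad edge z',C[2]-.054/d)
a=camera('scene').astype(int);b=cv2.imread('pics/scene0.png')[:,:,::-1].astype(int)
print('lid region change',np.abs(a-b)[205:270,310:385].mean())
E
python3 chk.py
```

```text
F [-0.  -1.8  4.5] [ 0.5127 -0.0298  0.052 ]
231 218 97 54
pad edge z 0.07433114175497074
lid region change 6.4625641025641025
```

Contact now, at 4.5 N, so the closed fingertips end about 25 mm short of the stated TCP. Pressing on.

Request:
{"fn": "jog_arm", "kwargs": {
  "targets": [
    [[0, 0, 3, 0, 0, 0, 0], [0, 0, 6, 0, 0, 0, 0], [0, 0, 9, 0, 0, 0, 0], [0, 0, 9, 0, 0, 0, 0]]
  ]
}}

```text
time_s: 5.15
position: [0.5128, -0.0294, 0.0427]
tool_rot: [0.0, 0.819, 0.574, 0.0]
contact_force: [0.2, -2.2, 4.6]
finger_gap: 0.0002
finger_force: 2.1
```

```bash
python3 chk.py
```

```text
F [ 0.2 -2.2  4.6] [ 0.5128 -0.0294  0.0427]
230 222 98 50
pad edge z 0.06747379145754123
lid region change 9.370598290598291
```

Request:
{"fn": "jog_arm", "kwargs": {
  "targets": [
    [[0, 0, 4, 0, 0, 0, 0], [0, 0, 8, 0, 0, 0, 0], [0, 0, 12, 0, 0, 0, 0], [0, 0, 16, 0, 0, 0, 0], [0, 0, 18, 0, 0, 0, 0]]
  ]
}}

```text
time_s: 5.75
position: [0.5126, -0.0294, 0.0246]
tool_rot: [0.0, 0.819, 0.574, 0.0]
contact_force: [-0.6, -3.0, 5.7]
finger_gap: 0.0004
finger_force: 2.9
```

```bash
python3 chk.py
```

```text
F [-0.6 -3.   5.7] [ 0.5126 -0.0294  0.0246]
230 224 99 48
pad edge z 0.05149032490587713
lid region change 18.759931623931625
```

Request:
{"fn": "jog_arm", "kwargs": {
  "targets": [
    [[0, 0, 2, 0, 0, 0, 0], [0, 0, 4, 0, 0, 0, 0], [0, 0, 4, 0, 0, 0, 0], [0, 0, 4, 0, 0, 0, 0], [0, 0, 4, 0, 0, 0, 0]]
  ]
}}

```text
time_s: 6.35
position: [0.5127, -0.0291, 0.021]
tool_rot: [-0.0, 0.819, 0.574, 0.0]
contact_force: [0.3, -2.9, 6.3]
finger_gap: 0.0004
finger_force: 2.9
```

Request:
{"fn": "jog_arm", "kwargs": {
  "targets": [
    [[0, 0, 0, 0, 0, 0, 0], [0, 0, 0, 0, 0, 0, 0], [0, 0, 0, 0, 0, 0, 0], [0, 0, 0, 0, 0, 0, 0], [0, 0, 0, 0, 0, 0, 0]]
  ]
}}

```text
time_s: 6.85
position: [0.5127, -0.0291, 0.0211]
tool_rot: [0.0, 0.819, 0.574, 0.0]
contact_force: [-0.3, -2.8, 5.5]
finger_gap: 0.0008
finger_force: 2.9
```

Request:
{"fn": "jog_arm", "kwargs": {
  "targets": [
    [[0, 0, 0, 0, 0, 0, 0], [0, 0, 0, 0, 0, 0, 0], [0, 0, 0, 0, 0, 0, 0], [0, 0, 0, 0, 0, 0, 0], [0, 0, 0, 0, 0, 0, 0]]
  ]
}}

```text
time_s: 7.35
position: [0.5127, -0.0291, 0.021]
tool_rot: [-0.0, 0.819, 0.574, 0.0]
contact_force: [-0.3, -3.0, 6.1]
finger_gap: 0.0006
finger_force: 2.9
```

Run:
```python
from h import *
s=camera('scene')[140:320,230:440,::-1];t=camera('top')[150:260,160:330,::-1]
cv2.imwrite('pics/h5.png',np.hstack([cv2.resize(s,(420,360)),cv2.resize(t,(378,245),interpolation=2)[:,:] if 0 else cv2.copyMakeBorder(cv2.resize(t,(378,245),interpolation=2),0,115,0,0,0)]))
```

```text
(no output)
```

View pics/h5.png

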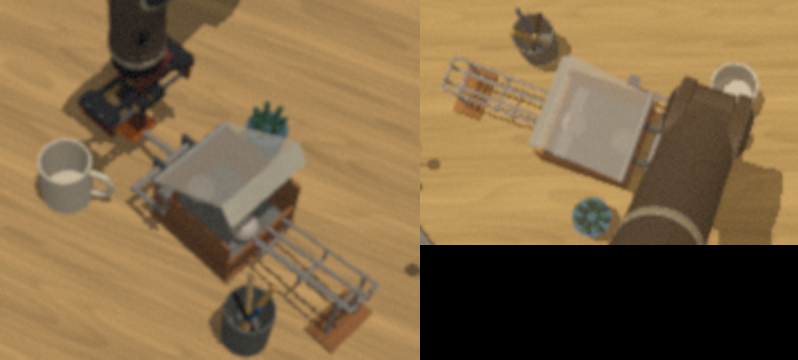

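The lid is open and the track is empty. One ball is deep in the box at (200,185), seen through the lid, and one is just inside the inlet at (250,228). I'll hold longer and check where the second one rests.

Request:
{"fn": "jog_arm", "kwargs": {
  "targets": [
    [[0, 0, 0, 0, 0, 0, 0], [0, 0, 0, 0, 0, 0, 0], [0, 0, 0, 0, 0, 0, 0], [0, 0, 0, 0, 0, 0, 0], [0, 0, 0, 0, 0, 0, 0]]
  ]
}}

```text
time_s: 7.95
position: [0.5127, -0.0291, 0.0211]
tool_rot: [-0.0, 0.819, 0.574, 0.0]
contact_force: [-1.6, -2.7, 5.5]
finger_gap: 0.0003
finger_force: 2.9
```

Request:
{"fn": "jog_arm", "kwargs": {
  "targets": [
    [[0, 0, 0, 0, 0, 0, 0], [0, 0, 0, 0, 0, 0, 0], [0, 0, 0, 0, 0, 0, 0], [0, 0, 0, 0, 0, 0, 0], [0, 0, 0, 0, 0, 0, 0]]
  ]
}}

```text
time_s: 8.45
position: [0.5127, -0.0291, 0.0211]
tool_rot: [-0.0, 0.819, 0.574, 0.0]
contact_force: [-0.4, -2.0, 5.6]
finger_gap: 0.0011
finger_force: 2.9
```

Run:
```python
from h import *
o=np.array([.5768,.1478]);a=-.35
tob=lambda X:np.r_[np.array([[np.cos(a),np.sin(a)],[-np.sin(a),np.cos(a)]])@(X[:2]-o),X[2]].round(3)
for n,uv in(('in',(355,254)),('deep',(330,232.5))):
  for z in(.03,.05,.075):print(n,z,tob(onplane('scene',uv,z)))
s=camera('scene')[140:320,230:440,::-1];t=camera('top')[150:260,160:330,::-1]
old=cv2.imread('pics/h5.png')[:,:420]
cv2.imwrite('pics/h6.png',np.hstack([cv2.resize(s[60:130,60:150],(514,400),interpolation=2),cv2.copyMakeBorder(cv2.resize(t[20:85,20:110],(280,202),interpolation=2),0,198,0,0,0)]))
print(np.abs(cv2.resize(s,(420,360)).astype(int)-old)[120:260,150:310].mean())
```

```text
in 0.03 [-0.003  0.052  0.03 ]
in 0.05 [0.007 0.058 0.05 ]
in 0.075 [0.018 0.066 0.075]
deep 0.03 [-0.002 -0.051  0.03 ]
deep 0.05 [ 0.007 -0.043  0.05 ]
deep 0.075 [ 0.019 -0.033  0.075]
1.4530654761904762
```

View pics/h6.png

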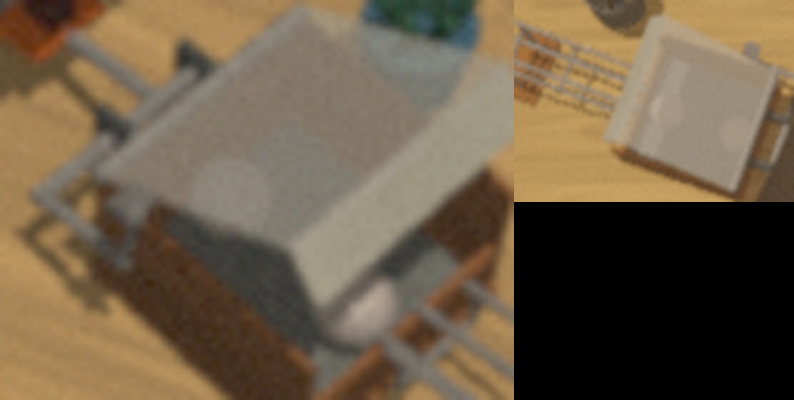

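Both balls sit on the box floor, at box y of about +52 and -51 mm and x of about 0, and they are still. Easing the lever up at 20 mm/s, about 0.35 rad/s at the lid.

Request:
{"fn": "jog_arm", "kwargs": {
  "targets": [
    [[0, 0, -2, 0, 0, 0, 0], [0, 0, -4, 0, 0, 0, 0], [0, 0, -6, 0, 0, 0, 0], [0, 0, -8, 0, 0, 0, 0], [0, 0, -10, 0, 0, 0, 0]]
  ]
}}

```text
time_s: 9.05
position: [0.5126, -0.0295, 0.0312]
tool_rot: [0.0, 0.819, 0.574, 0.0]
contact_force: [-0.4, -3.2, 4.1]
finger_gap: 0.0005
finger_force: 2.6
```

Request:
{"fn": "jog_arm", "kwargs": {
  "targets": [
    [[0, 0, -2, 0, 0, 0, 0], [0, 0, -4, 0, 0, 0, 0], [0, 0, -6, 0, 0, 0, 0], [0, 0, -8, 0, 0, 0, 0], [0, 0, -10, 0, 0, 0, 0]]
  ]
}}

```text
time_s: 9.55
position: [0.5128, -0.0287, 0.0411]
tool_rot: [-0.0, 0.818, 0.575, 0.0]
contact_force: [0.2, -0.9, 4.5]
finger_gap: 0.0005
finger_force: 2.1
```

Request:
{"fn": "jog_arm", "kwargs": {
  "targets": [
    [[0, 0, -2, 0, 0, 0, 0], [0, 0, -4, 0, 0, 0, 0], [0, 0, -6, 0, 0, 0, 0], [0, 0, -8, 0, 0, 0, 0], [0, 0, -10, 0, 0, 0, 0]]
  ]
}}

```text
time_s: 10.05
position: [0.5124, -0.0288, 0.051]
tool_rot: [-0.0, 0.818, 0.575, -0.0]
contact_force: [2.0, 3.1, 3.4]
finger_gap: 0.0006
finger_force: 1.9
```

Request:
{"fn": "jog_arm", "kwargs": {
  "targets": [
    [[0, 0, -1.5, 0, 0, 0, 0], [0, 0, -3, 0, 0, 0, 0], [0, 0, -4.5, 0, 0, 0, 0], [0, 0, -6, 0, 0, 0, 0], [0, 0, -7.5, 0, 0, 0, 0]]
  ]
}}

```text
time_s: 10.55
position: [0.5117, -0.0301, 0.0581]
tool_rot: [-0.0, 0.819, 0.574, -0.001]
contact_force: [0.1, -0.5, -0.3]
finger_gap: 0.0003
finger_force: 0.0
```

Request:
{"fn": "jog_arm", "kwargs": {
  "targets": [
    [[0, 0, -2, 0, 0, 0, 0], [0, 0, -4, 0, 0, 0, 0], [0, 0, -6, 0, 0, 0, 0], [0, 0, -8, 0, 0, 0, 0], [0, 0, -10, 0, 0, 0, 0]]
  ]
}}

```text
time_s: 11.05
position: [0.5125, -0.0293, 0.0686]
tool_rot: [0.0, 0.819, 0.574, 0.0]
contact_force: [0.9, 0.7, -0.1]
finger_gap: 0.0004
finger_force: 0.0
```

```bash
python3 chk.py
```

```text
F [ 0.9  0.7 -0.1] [ 0.5125 -0.0293  0.0686]
235 211 90 61
pad edge z 0.07626079184084383
lid region change 8.55131623931624
```

Contact was lost and the pad is back at its rest height. Moving clear, then checking the lid and balls.

Request:
{"fn": "jog_arm", "kwargs": {
  "targets": [
    [[0, 0, -15, 0, 0, 0, 0], [0, 0, -40, 0, 0, 0, 0], [0, 0, -70, 0, 0, 0, 0], [0, 0, -95, 0, 0, 0, 0], [0, 0, -105, 0, 0, 0, 0]]
  ]
}}

```text
time_s: 11.65
position: [0.5136, -0.0294, 0.1755]
tool_rot: [0.001, 0.819, 0.574, 0.001]
contact_force: [0.6, -0.1, -0.3]
finger_gap: 0.0007
finger_force: 0.0
```

Request:
{"fn": "jog_arm", "kwargs": {
  "targets": [
    [[0, 0, 0, 0, 0, 0, 0], [0, 0, 0, 0, 0, 0, 0], [0, 0, 0, 0, 0, 0, 0]]
  ]
}}

```text
time_s: 11.95
position: [0.5117, -0.0291, 0.1721]
tool_rot: [-0.0, 0.819, 0.574, -0.001]
contact_force: [0.4, 0.1, -0.1]
finger_gap: 0.0006
finger_force: 0.0
```

Run:
```python
from h import *
a=camera('scene').astype(int);b=cv2.imread('pics/scene0.png')[:,:,::-1].astype(int);d=np.abs(a-b).mean(2)
h=cv2.imread('pics/s3.png')
# lid region, flap edge strip (bottom lid corner approx full px (345,265)), track where balls were, other things
for n,(r0,r1,c0,c1) in dict(lid=(210,245,325,365),flap=(240,272,330,352),balls=(250,275,360,390),mug=(205,245,245,285),succ=(190,215,352,375),pen=(285,315,340,368),floor=(330,360,300,400)).items(): print(n,d[r0:r1,c0:c1].mean().round(2),d[r0:r1,c0:c1].max().round(0))
print(manip.read_state()['contact_force'],tool()[0])
```

```text
lid 6.71 23.0
flap 6.32 21.0
balls 22.81 92.0
mug 7.84 51.0
succ 4.35 12.0
pen 3.9 13.0
floor 5.51 14.0
[-0.64210288 -0.15648288 -0.32035622] [ 0.51172022 -0.02923211  0.17216503]
```

The lid and flap match the start picture to within noise, and the balls are off the track. The change near the mug fits the arm's shadow. Handing in.

```bash
python3 -c "
from station import workorder
print(workorder.finish_job())"
```

```text
the job is handed in; nothing more can be done
None
```

Job handed in, result not reported back: both balls rolled into the box, the lid was eased shut at about 0.35 rad/s, and the arm is clear; I put a picture change by the mug down to the arm's shadow without checking it closely.

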